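# Set the press's telescoping handle to working length and close the press

## Robot

A 7-joint arm with a two-finger parallel gripper is mounted at the origin on the work surface. World frame = base frame: x ahead of the robot, y to its left, z up, the work surface at z = 0. Lengths are in m, angles in rad, forces in N, time in s.
With the tool pointing down it reaches from about 0.425 to 0.875 m from the base axis. Payload 4.7 kg.
Tool frame: the origin (TCP) lies on the centre line of the jaws, within the pads' length; the fingertips stand 8 mm ahead of it and the grasp point (between the pads) lies 11 mm behind it; z points along the fingers, y is the direction in which the jaws open and shut (so a half turn about z gives the same grasp; the last joint's range is limited). The gripper opens to 87 mm and grips with 3 to 60 N. Pads are 19 mm wide; open, the fingers measure 117 mm over their backs; the gripper's body (75 mm by 190 mm) begins 51 mm behind the grasp point.
Start: joints at [-1.152, 0.321, -0.07, 1.45, 0.023, 1.371, -0.057], TCP at [0.256, 0.597, 0.231] pointing down, gripper open.
Joint ranges: [-2.86, 2.86], [-0.3, 2.09], [-1.38, 1.24], [0.06, 2.45], [-1.56, 4.7], [0.09, 2.05], [-2.69, 2.69]. Speed limits (rad/s): [2.57, 2.57, 3.14, 3.14, 3.14, 3.14, 3.14].

## Interface

Orientations are given as a rotation vector (axis times angle).
In Python, from bench import status, optics, order gives the robot as it stands.
- The arm moves only by the tool step_arm, never from a script. Its argument "rows" is a list of rows, each a list of 3 entries, a list of its own where there are three numbers: the turn, a rotation vector about the tool's x, y, z in degrees, then the shift along the tool's x, y, z in mm, then the finger opening in mm, from 0 to 87. A call has 1 to 12 rows; each row shifts and turns the pose as measured when the row begins, along the tool's axes as they then stand; what a row does not reach is not made up. A row lasts 1/12 s, in which the tool goes at most 41.7 mm and 7.16 degrees, less where a joint would pass 70% of its speed; a pose out of reach is approached as far as the arm can. A call is refused whole if a number of a shift passes 41.7 or a number of a turn 7.16, either way. A call with a gripper value outside its range is refused whole. The fingers move at their own pace and stop on an object; "grip_force" is the grip in N (left out, the last holds). Time passes only in rows, so rows that do not move let the fingers close. It gives the time, the measured TCP pose, the force and the opening at its end, in the units of the state.
- status.get_state(): the state, without advancing time (a new reading comes with each control period).
- optics.get_image(name): name is "side" or "top"; returns a dict with "frame" (400x640x3 uint8, red, green, blue), "range_z" (400x640 float32, m along the optical axis (not along the pixel's ray), 0 where there is no reading), "K" (3x3 intrinsics, pixels), "R" (3x3) and "t" (3): a world point X has camera coordinates R X + t. Camera axes: x right, y down, z forward; pixel columns grow to the right and rows downward; lengths in m; the calibration is good to about 2 mm. A picture is of the moment at which its call begins.
- order.close_job(): hands the job in, once; it reports no verdict.
The state is a dict: "time": time; "joint_positions": joint angles; "qd": joint speeds; "joint_torque": joint torques, N m; "position": TCP position; "tool_rot": TCP orientation; "ft_force": force on the tool from outside, world axes, zero at the start; "torque": the same for the moment, N m; "grip_width": opening from 0.0 (shut) to 1.0 (fully open).
Only numpy, scipy, OpenCV 4.12 (cv2) and the standard library are available. Lean on these libraries where they do the work, as an engineer would, in place of code of your own. Each camera call takes 0.05 s, during which the arm holds its last target.

## Task

Get the lever press ready for the class: draw its telescoping handle out to full length and turn the grip until the lock button clicks out of its hole, and only then pull the lever down until the pusher is fully home. Let go with the handle still locked at full length and the lever down, and leave everything else on the table where it stands.

Things in the scene. Friction and masses are not known exactly. Their poses are not given: they have to be found in the camera images.
- press: Bench-top lever press (a hand chipper), aluminium, fixed to the table: base plate 300 x 130 x 12 mm (60 mm behind the origin to 240 mm ahead), open trough 100 mm wide, 65 mm high on its front half, two cheeks 98 mm high carrying the lever's pivot. Origin on the table under the pivot. -x: along the trough to the grid, the way the lever leans; y: parallel to the pivot axis; z up.
- grid (a point): Middle of the upright square grid, 108 mm wide, its top 86 mm above the table, that closes the trough 205 mm ahead of the pivot. A white pusher plate in the trough is linked to the lever and moves to this grid as the lever comes down. Axes as the press.
- pivot (a point): The lever's pivot axis (along the press's y), 75 mm above the table. Axes as the press.
- lever (a joint): Angle of the lever, rad: 0 = leaning 30 degrees from vertical towards the grid, growing as it is pulled down towards the grid; at 0.62 (65.5 degrees from vertical) it meets its stop with the pusher fully home. Starts between 0 and 0.2. The pivot is stiff (about 1.3 N m: 3 to 7 N at the grip) and stays where it is left.
- sleeve_end (a point): Open end of the lever's dark steel sleeve, on its axis, 165 mm from the pivot. The sleeve is 32 mm in diameter, 38 mm at the collar by its end; a 21 mm bright steel tube telescopes out of it and carries the grip.
- grip_center (a point): Centre of the black round grip on the lever's end, 34 mm in diameter, 40 mm long, bevelled ends, coaxial with the lever; its centre is 205 mm plus joint extension from the pivot. z: along the lever, from pivot to grip; y: parallel to the pivot axis, x: up and away from the grid. These axes do NOT turn when the grip is turned about its length.
- extension (a joint): How far the steel tube is drawn out of the sleeve, m: 0 = fully in, 0.085 = against its end stop. About 4 N of friction holds it where it is left. Starts between 0 and 0.02.
- lock_button (a joint): Spring-loaded steel button 7 mm wide on the tube, m: near 0 = hidden, held in by the sleeve's wall; 0.007 = clicked out of the hole, about 4 mm proud. It turns with the grip and comes out only when the tube is against its end stop (within 1.5 mm) and the grip is turned to the hole (within 0.1 rad). Once out it locks the tube against sliding and turning.
- lock_hole (a point): The lock hole, 9 mm wide, in the sleeve's upper side (away from the grid), 130 mm from the pivot. The grip and tube turn about the lever's length (0.04 N m of friction) between stops 0.85 rad either side of the hole; at the start the grip stands up to 0.75 rad to either side, and nothing outside shows where: turn it both ways and feel for the click.
- jug: Bystander: clear plastic measuring jug with a side handle, 92 mm wide, 125 mm high; origin under its centre. Leave it alone.
- oil_bottle: Bystander: amber oil bottle, 72 mm wide, 200 mm high; origin under its centre. Leave it alone.
- carton: Bystander: plain white carton lying down, 60 x 90 x 60 mm, beside the press; origin under its centre. Leave it alone.
- bowl: Bystander: steel bowl, 220 mm wide, 75 mm high; origin under its centre. Leave it alone.
- cup: Bystander: white ceramic cup, 68 mm wide, 60 mm high, beside the press; origin under its centre. Leave it alone.
- spoon: Bystander: wooden spoon 240 mm long, lying along its x in front of the press; origin under its centre. Leave it alone.

How it is judged:
On the way, in this order (a step that is already met when the one before it is completed fails the run):
1. the handle is drawn out and its lock button has clicked out, with the lever not yet pulled down (value of joint lock_button above 0.0045 m and value of joint extension above 0.08 m and value of joint lever below 0.4 rad), for 0.2 s.
2. the lever is pulled down home (value of joint lever above 0.56 rad), for 0.2 s.
At the end, for the whole second after the job is handed in: The lock button stands out of its hole (more than 4.5 mm of its 7 mm travel) with the handle out at full length (extension above 80 of 85 mm), the lever is down within 0.06 rad of its stop, at rest, and the robot has let go (value of joint lock_button above 0.0045 m and value of joint extension above 0.08 m and value of joint lever above 0.56 rad and velocity of joint lever below 0.05 rad/s and contact force between the fingers and press below 0.1 N); the robot touches nothing.
It fails at once if a bystander is moved by more than 30 mm or knocked over (distance of any of jug, oil_bottle, carton, bowl, cup, spoon from where it was at the start of the episode above 0.03 m or angle between any of jug, oil_bottle, cup, bowl, carton's own z axis and vertical above 0.5 rad).
It also fails if it takes over 48 s, if anything falls off the work surface, if the arm or the gripper's body presses on something with over 40 N, if the wrist force passes 120 N, or if a joint passes its speed limit or range.

## Working session

There is one attempt and no reset: what is moved stays moved. The work goes in short steps, Python scripts to look and compute and a tool call to move; the robot and the scene stay as the last step left them, time stands still between calls to the robot, and variables do not carry over. Pictures are saved under pics/ and viewed, and the job is handed in when it is done.

Besides the shell and the picture viewer there is one more tool, called after ">>>" in YAML: its name, and indented under it one key for each argument. step_arm: Moves the arm, as the interface text tells. Its arguments: {"type":"object","properties":{"rows":{"type":"array"},"grip_force":{"type":"number"}},"required":["rows"]}

```bash
ls; mkdir -p pics
python3 - <<'E'
from bench import status, optics
import cv2, numpy as np
s=status.get_state(); print(s)
for n in ("side","top"):
    d=optics.get_image(n); cv2.imwrite(f"pics/{n}0.png",cv2.cvtColor(d["frame"],cv2.COLOR_RGB2BGR)); np.savez(f"{n}0.npz",**d)
    print(n,d["K"],d["R"],d["t"])
E
```

```text
pics
{'time': 0.0, 'joint_positions': array([-1.15192396,  0.32178564, -0.07009878,  1.45165907,  0.02260192,
        1.37078104, -0.05688028]), 'qd': array([ 0.00084614, -0.00038598, -0.00029926,  0.00070543, -0.00241469,
        0.00157834,  0.00119871]), 'joint_torque': array([ 1.85775007e-04, -4.91292751e+01, -4.03902456e-01, -3.12518835e+01,
       -6.39309967e-02,  4.43001674e-02,  2.03352815e-04]), 'position': array([0.25580659, 0.59697543, 0.22949386]), 'tool_rot': array([-6.31329294e-01, -3.07721865e+00,  2.86622038e-03]), 'ft_force': array([ 0.09606678, -0.10198944, -0.09279292]), 'torque': array([ 0.06386642, -0.00288992, -0.04511452]), 'grip_width': 0.9994345672581585}
side [[406.64347819   0.         315.35311988]
 [  0.         406.64347819 198.44353817]
 [  0.           0.           1.        ]] [[ 0.71196311 -0.70197485  0.01843487]
 [-0.51726657 -0.54201977 -0.66230648]
 [ 0.47491456  0.46200203 -0.7490062 ]] [-0.45045286  0.38801598  1.48754643]
top [[520.05068121   0.         316.86780568]
 [  0.         520.05068121 202.0875717 ]
 [  0.           0.           1.        ]] [[-0.02881494 -0.99957966  0.00319356]
 [-0.99462893  0.02835419 -0.09954566]
 [ 0.09941327 -0.00604481 -0.99502787]] [-0.02209905  0.58355686  1.87310258]
```

View pics/side0.png

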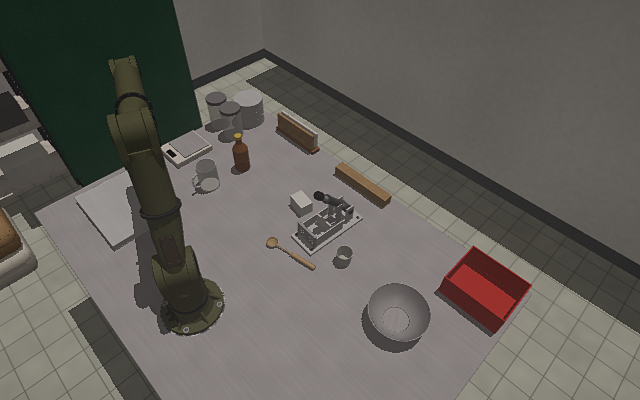

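View pics/top0.png

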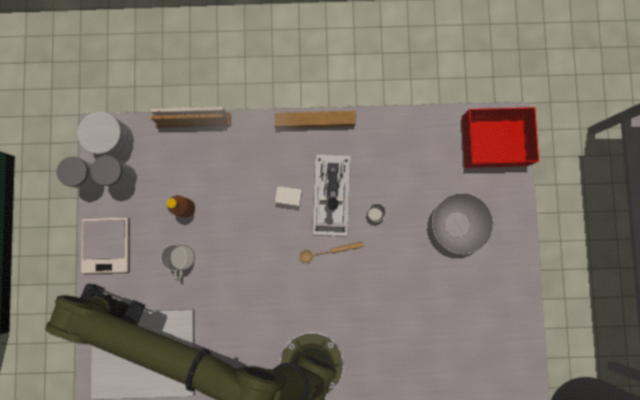

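The side view shows the press around (325,225), with its black grip at (319,197). In the top view the press is at (332,195), its grid end is towards the robot, and the grip is near (333,203). Next I'll zoom in and measure.

```bash
cat > h.py <<'E'
import numpy as np,cv2
def cloud(d):
    z=d["range_z"]; K=d["K"]; v,u=np.indices(z.shape)
    p=np.stack([(u-K[0,2])/K[0,0]*z,(v-K[1,2])/K[1,1]*z,z],-1)
    return (p-d["t"])@d["R"]
E
python3 - <<'E'
from h import *
ims=[]
for n,(c0,c1,r0,r1) in {"top":(270,400,145,275),"side":(280,380,175,275)}.items():
    d=dict(np.load(n+"0.npz")); W=cloud(d)
    im=cv2.cvtColor(d["frame"],cv2.COLOR_RGB2BGR)[r0:r1,c0:c1]
    cv2.imwrite(f"pics/{n}0z.png",cv2.resize(im,(600,600),interpolation=cv2.INTER_CUBIC))
    print(n)
    if n=="top":
        for v in range(150,242,6):
            print(v,[tuple(np.round(W[v,u]*1000).astype(int)) for u in (318,326,330,333,336,340,347)])
    else:
        for v in range(185,215,3):
            print(v,[tuple(np.round(W[v,u]*1000).astype(int)) for u in range(310,350,4)])
E
```

```text
top
150 [(np.int64(782), np.int64(-49), np.int64(-3)), (np.int64(781), np.int64(-79), np.int64(2)), (np.int64(779), np.int64(-94), np.int64(8)), (np.int64(781), np.int64(-105), np.int64(-3)), (np.int64(780), np.int64(-117), np.int64(-3)), (np.int64(780), np.int64(-131), np.int64(-1)), (np.int64(779), np.int64(-158), np.int64(-1))]
156 [(np.int64(758), np.int64(-48), np.int64(3)), (np.int64(757), np.int64(-78), np.int64(5)), (np.int64(756), np.int64(-93), np.int64(11)), (np.int64(754), np.int64(-104), np.int64(17)), (np.int64(756), np.int64(-115), np.int64(5)), (np.int64(755), np.int64(-130), np.int64(10)), (np.int64(755), np.int64(-156), np.int64(7))]
162 [(np.int64(735), np.int64(-47), np.int64(8)), (np.int64(733), np.int64(-77), np.int64(14)), (np.int64(732), np.int64(-92), np.int64(14)), (np.int64(733), np.int64(-103), np.int64(11)), (np.int64(733), np.int64(-115), np.int64(9)), (np.int64(731), np.int64(-129), np.int64(19)), (np.int64(731), np.int64(-155), np.int64(11))]
168 [(np.int64(712), np.int64(-47), np.int64(12)), (np.int64(711), np.int64(-77), np.int64(9)), (np.int64(697),
[... 8103 characters left out ...]
), (np.int64(645), np.int64(-73), np.int64(75)), (np.int64(683), np.int64(-63), np.int64(35)), (np.int64(638), np.int64(-122), np.int64(123)), (np.int64(682), np.int64(-108), np.int64(75)), (np.int64(682), np.int64(-128), np.int64(92))]
212 [(np.int64(617), np.int64(18), np.int64(0)), (np.int64(631), np.int64(7), np.int64(-2)), (np.int64(603), np.int64(-45), np.int64(66)), (np.int64(624), np.int64(-48), np.int64(51)), (np.int64(645), np.int64(-51), np.int64(36)), (np.int64(645), np.int64(-74), np.int64(57)), (np.int64(681), np.int64(-66), np.int64(20)), (np.int64(641), np.int64(-120), np.int64(100)), (np.int64(706), np.int64(-90), np.int64(19)), (np.int64(678), np.int64(-133), np.int64(80))]
```

View pics/top0z.png

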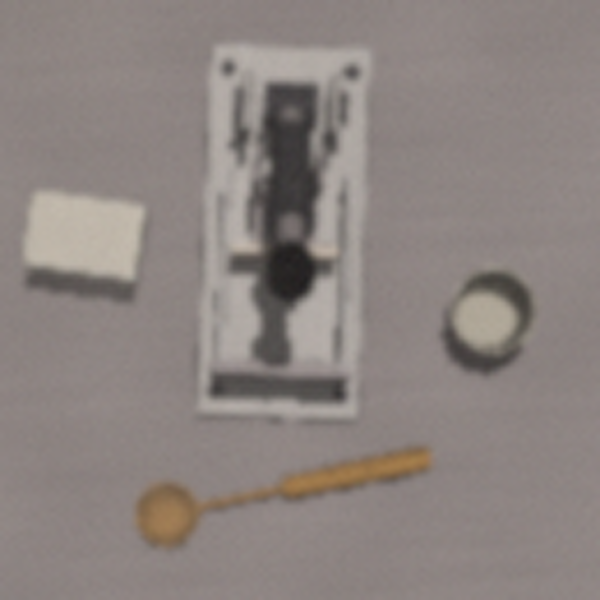

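View pics/side0z.png

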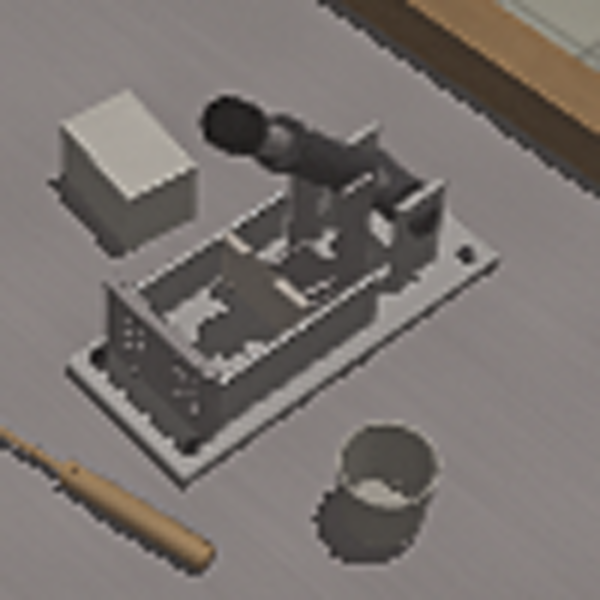

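Run:
```python
from h import *
d=dict(np.load("top0.npz")); K,R,t=d["K"],d["R"],d["t"]
def ray(u,v,z):
    r=R.T@np.linalg.solve(K,[u,v,1]); c=-R.T@t; return c+r*(z-c[2])/r[2]
P=[ray(270+x*130/600-.0,145+y*130/600,.012) for x,y in((215,45),(370,50),(198,412),(355,417))]
P=np.array(P);print(P.round(4))
f=(P[2]+P[3])/2;b=(P[0]+P[1])/2
print(np.linalg.norm(f-b),np.linalg.norm(P[0]-P[1]),np.linalg.norm(P[2]-P[3]))
e=(b-f);e/=np.linalg.norm(e); yaw=np.arctan2(e[1],e[0]); c=(f+b)/2; o=c+e*0.09; print("yaw",yaw,"origin",o)
# lever points in press frame
Rz=np.array([[np.cos(yaw),-np.sin(yaw),0],[np.sin(yaw),np.cos(yaw),0],[0,0,1]])
for n in("top","side"):
    dd=dict(np.load(n+"0.npz")); W=cloud(dd); Q=(W-np.array([o[0],o[1],0]))@Rz
    m=(Q[...,2]>.11)&(abs(Q[...,1])<.05)&(Q[...,0]>-.25)&(Q[...,0]<.05)
    q=Q[m]; print(n,m.sum(), "y mid",np.median(q[:,1]))
    # best angle: perpendicular distance of points to axis =~16
    from scipy.optimize import least_squares
    w=q
    def res(p):
        a,y0,psi=p; dv=np.array([-np.sin(a),0,np.cos(a)])
        r=w-np.array([0,y0,.075]); s=r@dv; pr=r-np.outer(s,dv); D=np.linalg.norm(pr,axis=1)
        rad=np.where(s<.165,.016,np.where(s>.187,.017,.0105)); 
        return D-rad
    s=least_squares(res,[.6,0,0],loss="soft_l1",f_scale=.003); print(np.degrees(s.x[0]),s.x, np.median(abs(res(s.x))))
    a=s.x[0]; dv=np.array([-np.sin(a),0,np.cos(a)]); S=(w-np.array([0,s.x[1],.075]))@dv
    print("s max",np.sort(S)[-12:].round(3))
    g=W[m][S>.19];
```

```text
[[ 0.7616 -0.043   0.012 ]
 [ 0.7539 -0.1679  0.012 ]
 [ 0.4662 -0.0209  0.012 ]
 [ 0.4587 -0.1456  0.012 ]]
0.29612367984461946 0.12515913619186125 0.12484263998444381
yaw -0.0749391553434467 origin [ 0.69985355 -0.10108     0.012     ]
top 396 y mid 0.004604821519570751
41.31151639260485 [0.72102198 0.00353322 0.        ] 0.0020996205384029108
s max [0.243 0.243 0.243 0.243 0.244 0.244 0.245 0.245 0.245 0.246 0.246 0.246]
side 265 y mid -0.010270077131040055
41.157184306684385 [7.18328377e-01 6.57172187e-04 0.00000000e+00] 0.0022194514153834784
s max [0.242 0.242 0.242 0.242 0.242 0.242 0.243 0.243 0.243 0.244 0.244 0.245]
```

```bash
cat >> h.py <<'E'
from scipy.spatial.transform import Rotation as Ro
O=np.array([.700,-.099,.075]); YAW=-.075
def lev(a):  # a: angle from vertical -> lever dir, grip x dir, pivot y dir
    Z=Ro.from_euler('z',YAW).as_matrix()
    return Z@[-np.sin(a),0,np.cos(a)], Z@[np.cos(a),0,np.sin(a)], Z@[0,1.,0]
def tool(a,s,turn=0.,flip=1):  # tool pose: axis grasp, TCP at s along lever
    dv,gx,gy=lev(a); z=-dv; y=flip*gy; x=np.cross(y,z)
    return O+s*dv, np.c_[x,y,z]@Ro.from_euler('z',turn).as_matrix()
def delta(st,p,R):
    R0=Ro.from_rotvec(st["tool_rot"]).as_matrix()
    return np.degrees(Ro.from_matrix(R0.T@R).as_rotvec()).round(2),(R0.T@(p-st["position"])*1000).round(1)
E
python3 - <<'E'
from h import *
from bench import status
s=status.get_state(); R0=Ro.from_rotvec(s["tool_rot"]).as_matrix(); print(R0.round(3))
a=np.radians(41.2)
for f in(1,-1):
    p,R=tool(a,.30,flip=f); print(p.round(3),R.round(3).tolist(),delta(s,p,R))
    u=R0.T@np.array([0,0,1])
# shape of the arm from side depth: olive pixels
d=dict(np.load("side0.npz"));W=cloud(d)
for uv in[(125,65),(130,110),(137,140),(160,210),(180,280)]: print(uv,W[uv[1],uv[0]].round(3))
E
```

```text
[[-0.919  0.394 -0.001]
 [ 0.394  0.919 -0.002]
 [-0.    -0.002 -1.   ]]
[ 0.503 -0.084  0.301] [[-0.75, 0.075, 0.657], [0.056, 0.997, -0.049], [-0.659, 0.0, -0.752]] (array([ -6.89, -40.83, -18.03]), array([-495.4, -529. ,  -70.2]))
[ 0.503 -0.084  0.301] [[0.75, -0.075, 0.657], [-0.056, -0.997, -0.049], [0.659, 0.0, -0.752]] (array([-57.04,   9.62, 151.71]), array([-495.4, -529. ,  -70.2]))
(125, 65) [0.238 0.523 0.645]
(130, 110) [0.093 0.158 0.731]
(137, 140) [0.059 0.079 0.698]
(160, 210) [0.029 0.018 0.5  ]
(180, 280) [-0.017 -0.057  0.266]
```

>>> step_arm:
  rows:
    - [[0, 0, 0], [0, 0, -40], 87]
    - [[0, 0, 0], [0, 0, -40], 87]
    - [[0, 0, 0], [0, 0, -40], 87]
    - [[0, 0, 0], [0, 0, -40], 87]
    - [[0, 0, 0], [0, 0, -40], 87]
    - [[0, 0, 3.5], [-40, -1.2, 0], 87]
    - [[0, 0, 3.5], [-40, -1.2, 0], 87]
    - [[0, 0, 3.5], [-40, -1.2, 0], 87]

```text
time: 0.77
position: [0.3512, 0.5446, 0.4306]
tool_rot: [-0.881, -3.007, 0.023]
ft_force: [0.7, 1.0, -0.5]
grip_width: 1.003
```

```bash
cat > log.py <<'E'
from bench import status
import json
s=status.get_state()
open('log.jsonl','a').write(json.dumps({k:(v.tolist() if hasattr(v,'tolist') else v) for k,v in s.items()})+"\n")
print(round(s['time'],2),s['joint_positions'].round(3),s['position'].round(4),s['tool_rot'].round(3),s['ft_force'].round(1))
E
python3 log.py
```

```text
0.77 [-1.043  0.326  0.009  1.051 -0.007  1.78  -0.035] [0.3512 0.5446 0.4306] [-0.881 -3.007  0.023] [ 0.7  1.  -0.5]
```

>>> step_arm:
  rows:
    - [[0, 0, 3.5], [-40, -1.2, 0], 87]
    - [[0, 0, 3.5], [-40, -1.2, 0], 87]
    - [[0, 0, 3.5], [-40, -1.2, 0], 87]
    - [[0, 0, 3.5], [-40, -1.2, 0], 87]
    - [[0, 0, 3.5], [-40, -1.2, 0], 87]
    - [[0, 0, 3.5], [-40, -1.2, 0], 87]
    - [[0, 0, 3.5], [-40, -1.2, 0], 87]
    - [[0, 0, 3.5], [-40, -1.2, 0], 87]
    - [[0, 0, 3.5], [-40, -1.2, 0], 87]
    - [[0, 0, 3.5], [-40, -1.2, 0], 87]

```text
time: 1.6
position: [0.6105, 0.2288, 0.4233]
tool_rot: [-1.78, -2.581, 0.04]
ft_force: [0.1, 0.9, 0.5]
grip_width: 0.999
```

```bash
python3 log.py
```

```text
1.6 [-0.591  0.343  0.278  1.058 -0.084  1.777  0.02 ] [0.6105 0.2288 0.4233] [-1.78  -2.581  0.04 ] [0.1 0.9 0.5]
```

Run:
```python
from h import *
from bench import status
s=status.get_state()
a=np.radians(41.2)
# tool with jaw y=gx,x=gy : turn +/-90
for tl in (0,15,25):
    p,R=tool(a,.30,turn=np.pi/2)
    if abs(R[:,1]@lev(a)[1]-1)>1e-6: p,R=tool(a,.30,turn=-np.pi/2)
    R=R@Ro.from_euler('x',tl,degrees=True).as_matrix()
    print(tl,R[:,2].round(3),delta(s,p,R))
# FK guess fit: shoulder h, L1,L2,L3 planar + 7R
from scipy.optimize import least_squares
import json
L=[json.loads(l) for l in open('log.jsonl')]
L.append(dict(joint_positions=[-1.15192396,.32178564,-.07009878,1.45165907,.02260192,1.37078104,-.05688028],position=[.25580659,.59697543,.22949386],tool_rot=[-.631329,-3.07721865,.0028662]))
def fk(q,p,s):
    h,L1,L2,L3,o1,o2=p
    ez=lambda t:Ro.from_euler('z',t); ey=lambda t:Ro.from_euler('y',t)
    R=ez(s[0]*q[0]); x=np.array([0,0,h])
    R=R*ey(q[1]); x=x+0; R=R*ez(s[1]*q[2]); x=x+R.apply([o1,0,L1])
    R=R*ey(q[3]); x=x+R.apply([o2,0,0]); R=R*ez(s[2]*q[4]); x=x+R.apply([0,0,L2])
    R=R*ey(q[5]); R=R*ez(s[3]*q[6]); x=x+R.apply([0,0,L3]); return x,R
import itertools
out=[]
for sg in itertools.product([1,-1],repeat=3):
    sg=(-1,)+sg
    def res(p): return np.concatenate([fk(l['joint_positions'],p,sg)[0]-l['position'] for l in L])
    r=least_squares(res,[.3,.4,.45,.35,0,0]); 
    er=[]
    for l in L:
        R=fk(l['joint_positions'],r.x,sg)[1].as_matrix(); T=Ro.from_rotvec(l['tool_rot']).as_matrix(); er.append(T[:,2]@R[:,2]); 
    out.append((r.cost,sg,r.x.round(3),np.round(er,4), (R.T@T).round(2).tolist()))
for o in sorted(out,key=lambda o:o[0]): print(o)
```

```text
0 [ 0.657 -0.049 -0.752] (array([-41.8 ,  -8.26,  24.34]), array([-253.2, -208.6,  130. ]))
15 [ 0.44  -0.033 -0.897] (array([-27.05,  -4.95,  24.88]), array([-253.2, -208.6,  130. ]))
25 [ 0.278 -0.021 -0.96 ] (array([-17.21,  -2.75,  25.07]), array([-253.2, -208.6,  130. ]))
(np.float64(0.0008115585698649291), (-1, -1, -1, -1), array([-0.588,  0.119,  0.511, -0.802,  0.106, -0.04 ]), array([1., 1., 1.]), [[0.0, -1.0, -0.0], [1.0, 0.0, 0.0], [-0.0, -0.0, 1.0]])
(np.float64(0.0008115585698649744), (-1, -1, -1, 1), array([-0.588,  0.119,  0.511, -0.802,  0.106, -0.04 ]), array([1., 1., 1.]), [[-0.11, -0.99, -0.0], [0.99, -0.11, 0.0], [-0.0, -0.0, 1.0]])
(np.float64(0.0008182322057484437), (-1, -1, 1, -1), array([-0.452,  1.412,  0.506,  0.65 , -0.307,  0.003]), array([0.9999, 0.9864, 0.999 ]), [[0.01, -1.0, -0.0], [1.0, 0.01, -0.04], [0.04, -0.0, 1.0]])
(np.float64(0.000818232205749486), (-1, -1, 1, 1), array([-0.452,  1.412,  0.506,  0.65 , -0.307,  0.003]), array([0.9999, 0.9864, 0.999 ]), [[-0.1, -0.99, 0.0], [0.99, -0.1, -0.04], [0.04, -0.0, 1.0]])
(np.float64(0.0009382270856264997), (-1, 1, 1, 1), array([ 3.84 ,  3.972,  0.532,  7.454, -1.136,  0.18 ]), array([1., 1., 1.]), [[0.03, -1.0, -0.0], [1.0, 0.03, -0.0], [0.0, 0.0, 1.0]])
(np.float64(0.0009382270856267513), (-1, 1, 1, -1), array([ 3.84 ,  3.972,  0.532,  7.454, -1.136,  0.18 ]), array([1., 1., 1.]), [[0.14, -0.99, -0.0], [0.99, 0.14, -0.0], [0.0, 0.0, 1.0]])
(np.float64(0.002474088493976803), (-1, 1, -1, -1), array([-2.304,  1.793,  0.532, -0.625, -0.5  , -0.161]), array([1.    , 0.9853, 0.999 ]), [[0.13, -0.99, 0.0], [0.99, 0.13, 0.04], [-0.04, -0.0, 1.0]])
(np.float64(0.0024740884939771805), (-1, 1, -1, 1), array([-2.304,  1.793,  0.532, -0.625, -0.5  , -0.161]), array([1.    , 0.9853, 0.999 ]), [[0.02, -1.0, -0.0], [1.0, 0.02, 0.04], [-0.04, -0.0, 1.0]])
```

>>> step_arm:
  rows:
    - [[-4, -0.7, 3.5], [-35, -25, 0], 87]
    - [[-4, -0.7, 3.5], [-35, -25, 0], 87]
    - [[-4, -0.7, 3.5], [-35, -25, 0], 87]
    - [[-4, -0.7, 3.5], [-35, -25, 0], 87]

```text
time: 1.93
position: [0.5646, 0.07, 0.4017]
tool_rot: [1.968, 2.173, 0.225]
ft_force: [0.2, -1.2, 1.3]
grip_width: 1.001
```

```bash
python3 log.py
```

```text
1.93 [-0.577 -0.085  0.333  1.582  0.11   1.401 -0.148] [0.5646 0.07   0.4017] [1.968 2.173 0.225] [ 0.2 -1.2  1.3]
```

>>> step_arm:
  rows:
    - [[-4, -0.7, 3.5], [-35, -20, 0], 87]
    - [[-4, -0.7, 3.5], [-35, -20, 0], 87]
    - [[-4, 0, 0], [0, -10, 0], 87]

```text
time: 2.18
position: [0.5255, -0.0098, 0.3848]
tool_rot: [2.022, 1.949, 0.362]
ft_force: [-1.4, 0.1, -1.7]
grip_width: 1.003
```

```bash
python3 log.py
cat > fit.py <<'E'
from h import *
from scipy.optimize import least_squares
import json
L=[json.loads(l) for l in open('log.jsonl')]
L.append(dict(joint_positions=[-1.15192396,.32178564,-.07009878,1.45165907,.02260192,1.37078104,-.05688028],position=[.25580659,.59697543,.22949386],tool_rot=[-.631329,-3.07721865,.0028662]))
s=(-1,-1,-1,-1)
def fk(q,p):
    h,L1,L2,L3,o1,o2,y1,y2,y3,o3=p
    ez=lambda t:Ro.from_euler('z',t); ey=lambda t:Ro.from_euler('y',t)
    R=ez(-q[0]); x=np.array([0,0,h])
    R=R*ey(q[1]); x=x+R.apply([0,y1,0]); R=R*ez(-q[2]); x=x+R.apply([o1,0,L1])
    R=R*ey(q[3]); x=x+R.apply([o2,y2,0]); R=R*ez(-q[4]); x=x+R.apply([0,0,L2])
    R=R*ey(q[5]); x=x+R.apply([o3,y3,0]); R=R*ez(-q[6]); x=x+R.apply([0,0,L3]); return x,R
p0=np.array([.31,.4,.45,.35,0,0,0,0,0,0])
def res(p): return np.concatenate([(fk(l['joint_positions'],p)[0]-l['position'])*1000 for l in L]+[5*(p-p0)])
r=least_squares(res,p0)
if __name__=="__main__":
    print(r.x.round(3)); print(res(r.x)[:-10].reshape(-1,3).round(1))
    for l in L:
        R=fk(l['joint_positions'],r.x)[1].as_matrix(); T=Ro.from_rotvec(l['tool_rot']).as_matrix(); print((R.T@T).round(3).tolist())
E
python3 fit.py
```

```text
2.18 [-0.375 -0.298  0.22   1.822  0.179  1.226 -0.216] [ 0.5255 -0.0098  0.3848] [2.022 1.949 0.362] [-1.4  0.1 -1.7]
[ 0.25   0.468  0.513  0.361 -0.     0.    -0.016 -0.011 -0.    -0.   ]
[[ 0.  0. -0.]
 [-0. -0. -0.]
 [-0. -0. -0.]
 [ 0.  0.  0.]
 [-0. -0.  0.]]
[[-0.0, -1.0, 0.0], [1.0, -0.0, -0.0], [0.0, 0.0, 1.0]]
[[-0.0, -1.0, 0.0], [1.0, -0.0, 0.0], [-0.0, 0.0, 1.0]]
[[0.0, -1.0, 0.0], [1.0, 0.0, 0.0], [-0.0, 0.0, 1.0]]
[[0.0, -1.0, -0.0], [1.0, 0.0, 0.0], [-0.0, -0.0, 1.0]]
[[0.0, -1.0, -0.0], [1.0, 0.0, 0.0], [-0.0, -0.0, 1.0]]
```

```bash
cat > ik.py <<'E'
from fit import *
P=r.x
M=np.array([[0,-1,0],[1,0,0],[0,0,1.]])
lo=np.array([-2.86,-.3,-1.38,.06,-1.56,.09,-2.69])+.03; hi=np.array([2.86,2.09,1.24,2.45,4.7,2.05,2.69])-.03
def ik(p,R,q0,w=.002):
    def f(q):
        x,Rq=fk(q,P); e=Ro.from_matrix(R.T@(Rq.as_matrix()@M)).as_rotvec()
        return np.concatenate([(x-p)*10,e*3,w*(q-q0)])
    s=least_squares(f,np.clip(q0,lo+1e-6,hi-1e-6),bounds=(lo,hi))
    x,Rq=fk(s.x,P); return s.x,np.linalg.norm(x-p)*1000,np.degrees(np.linalg.norm(Ro.from_matrix(R.T@(Rq.as_matrix()@M)).as_rotvec()))
def pose(a,s,tl,phi,off=.011):
    """grasp point at s along lever; phi: turn about lever; tl: tilt towards vertical of tool about jaw axis"""
    dv,gx,gy=lev(a); z=-dv; y=gy; x=np.cross(y,z)
    R=np.c_[x,y,z]@Ro.from_euler('y',-tl).as_matrix()
    R=Ro.from_rotvec(phi*dv).as_matrix()@R
    return O+s*dv+off*R[:,2],R
E
python3 - <<'E'
from ik import *
from bench import status
q=status.get_state()["joint_positions"]
a=np.radians(41.2)
print(pose(a,.22,.3,0)[1])
for tl in (0,10,20,30):
  for ph in (0,-45,45,90,-90,135):
    o=[]
    for s in (.224,.26,.29):
        p,R=pose(a,s,np.radians(tl),np.radians(ph))
        b=min((ik(p,R,q0) for q0 in (q,q+[0,.3,0,0,0,0,1.5],q+[0,.3,0,0,0,0,-1.5],q+[.6,.3,-.8,0,0.8,0,0],q+[-.6,.3,.8,0,-.8,0,0])),key=lambda b:b[1]+b[2])
        o.append((round(b[1],1),round(b[2],1)))
    print(tl,ph,o,b[0].round(2))
E
```

```text
[[-0.52267988  0.07492971  0.84922982]
 [ 0.03927466  0.99718882 -0.06381193]
 [-0.85162389  0.         -0.52415337]]
0 0 [(np.float64(13.0), np.float64(1.4)), (np.float64(33.7), np.float64(4.6)), (np.float64(47.5), np.float64(7.4))] [ 0.39 -0.27 -0.16  2.09 -0.24  0.74  1.86]
0 -45 [(np.float64(13.0), np.float64(1.4)), (np.float64(33.7), np.float64(4.6)), (np.float64(47.5), np.float64(7.4))] [ 0.39 -0.27 -0.16  2.09 -0.24  0.74  1.07]
0 45 [(np.float64(13.0), np.float64(1.4)), (np.float64(33.7), np.float64(4.6)), (np.float64(47.5), np.float64(7.4))] [ 0.39 -0.27 -0.16  2.09 -0.24  0.74  2.64]
0 90 [(np.float64(15.0), np.float64(2.1)), (np.float64(34.6), np.float64(5.1)), (np.float64(48.0), np.float64(7.8))] [ 0.54 -0.27 -0.24  2.1  -0.4   0.75 -2.66]
0 -90 [(np.float64(13.0), np.float64(1.4)), (np.float64(33.7), np.float64(4.6)), (np.float64(47.5), np.float64(7.4))] [ 0.39 -0.27 -0.16  2.09 -0.24  0.74  0.29]
0 135 [(np.float64(13.0), np.float64(1.4)), (np.float64(33.7), np.float64(4.6)), (np.float64(47.5), np.float64(7.4))] [ 0.39 -0.27 -0.16  2.09 -0.24  0.74 -2.07]
10 0 [(np.floa
[... 2186 characters left out ...]
np.float64(7.1))] [-0.22 -0.27 -0.23  2.42  1.42  0.89 -0.92]
30 45 [(np.float64(0.0), np.float64(0.0)), (np.float64(3.3), np.float64(0.7)), (np.float64(15.6), np.float64(3.0))] [ 0.89 -0.27 -0.19  2.41 -1.48  0.99 -2.19]
30 90 [(np.float64(0.0), np.float64(0.0)), (np.float64(0.0), np.float64(0.0)), (np.float64(0.0), np.float64(0.0))] [ 0.01 -0.27  0.53  2.16 -0.8   1.01 -2.09]
30 -90 [(np.float64(0.0), np.float64(0.0)), (np.float64(0.0), np.float64(0.0)), (np.float64(6.8), np.float64(1.3))] [-0.2  -0.27 -0.17  2.2   0.9   1.04 -1.07]
30 135 [(np.float64(0.0), np.float64(0.0)), (np.float64(0.0), np.float64(0.0)), (np.float64(0.0), np.float64(0.0))] [-0.18 -0.18  0.53  1.93 -0.38  1.17 -1.83]
```

Run:
```python
from ik import *
from bench import status
q=status.get_state()["joint_positions"]
a=np.radians(41.2)
for tl in (-15,-22,-30,-40):
  for fl in (0,180):
   for ph in (-50,-25,0,25,50):
    o=[]
    for s in (.224,.29):
        p,R=pose(a,s,np.radians(tl),np.radians(ph))
        R=R@Ro.from_euler('z',fl,degrees=True).as_matrix()
        b=min((ik(p,R,q0) for q0 in (q,q+[0,.3,0,0,0,0,1.5],q+[0,.3,0,0,0,0,-1.5],q+[.6,.3,-.8,0,0.8,0,0],q+[-.6,.3,.8,0,-.8,0,0])),key=lambda b:b[1]+b[2])
        o.append((round(float(b[1]),1),round(float(b[2]),1)))
    print(tl,fl,ph,o,b[0].round(2))
```

```text
-15 0 -50 [(0.0, 0.0), (9.6, 1.8)] [ 0.54 -0.27 -0.16  2.06 -0.49  0.96  1.28]
-15 0 -25 [(0.0, 0.0), (7.0, 1.3)] [ 0.44 -0.27 -0.16  2.03 -0.3   0.97  1.5 ]
-15 0 0 [(0.0, 0.0), (7.9, 1.5)] [ 0.33 -0.27 -0.16  2.02 -0.1   0.96  1.7 ]
-15 0 25 [(0.0, 0.0), (12.2, 2.3)] [ 0.22 -0.27 -0.16  2.02  0.1   0.95  1.91]
-15 0 50 [(0.0, 0.0), (19.7, 3.6)] [ 0.12 -0.27 -0.16  2.05  0.29  0.92  2.11]
-15 180 -50 [(0.0, 0.0), (9.6, 1.8)] [ 0.54 -0.27 -0.16  2.06 -0.49  0.96 -1.86]
-15 180 -25 [(0.0, 0.0), (7.0, 1.3)] [ 0.44 -0.27 -0.16  2.03 -0.3   0.97 -1.65]
-15 180 0 [(0.0, 0.0), (7.9, 1.5)] [ 0.33 -0.27 -0.16  2.02 -0.1   0.96 -1.44]
-15 180 25 [(0.0, 0.0), (12.2, 2.3)] [ 0.22 -0.27 -0.16  2.02  0.1   0.95 -1.24]
-15 180 50 [(0.0, 0.0), (19.7, 3.6)] [ 0.12 -0.27 -0.16  2.05  0.29  0.92 -1.03]
-22 0 -50 [(0.0, 0.0), (0.0, 0.0)] [ 0.13 -0.25  0.22  2.03 -0.41  1.03  1.24]
-22 0 -25 [(0.0, 0.0), (0.0, 0.0)] [-0.24 -0.27  0.42  1.98 -0.1   1.06  1.34]
-22 0 0 [(0.0, 0.0), (0.0, 0.0)] [-0.31 -0.27  0.36  1.97  0.11  1.09  1.51]
-22 0 25 [(0.0, 0.0), (0.0, 0.0)] [-0.28 -0.27  0.22  2.    0.3   1.0
[... 1371 characters left out ...]
0.0, 0.0), (0.0, 0.0)] [-0.15 -0.    0.46  1.75 -0.29  1.4   1.52]
-40 0 0 [(0.0, 0.0), (0.0, 0.0)] [-0.25 -0.01  0.36  1.73  0.    1.4   1.61]
-40 0 25 [(0.0, 0.0), (0.0, 0.0)] [-0.34 -0.04  0.26  1.78  0.3   1.38  1.69]
-40 0 50 [(0.0, 0.0), (0.0, 0.0)] [-0.42 -0.08  0.16  1.9   0.59  1.34  1.77]
-40 180 -50 [(0.0, 0.0), (0.0, 0.0)] [-0.08 -0.02  0.55  1.84 -0.56  1.37 -1.73]
-40 180 -25 [(0.0, 0.0), (0.0, 0.0)] [-0.15 -0.    0.46  1.75 -0.29  1.4  -1.63]
-40 180 0 [(0.0, 0.0), (0.0, 0.0)] [-0.25 -0.01  0.36  1.73  0.    1.4  -1.53]
-40 180 25 [(0.0, 0.0), (0.0, 0.0)] [-0.34 -0.04  0.26  1.78  0.3   1.38 -1.45]
-40 180 50 [(0.0, 0.0), (0.0, 0.0)] [-0.42 -0.08  0.15  1.9   0.59  1.34 -1.37]
```

```bash
cat > to.py <<'E'
import sys
from ik import *
from bench import status
# usage: to.py a_deg s tl phi back
def main(a,s,tl,ph,back):
    st=status.get_state()
    p,R=pose(np.radians(a),s,np.radians(tl),np.radians(ph),off=.011-back/1000); R=R@np.diag([-1,-1,1.])
    t,d=delta(st,p,R); print("target",p.round(4),"turn",t,"shift",d,"n",max(np.abs(d).max()/41,np.linalg.norm(d)/41.7,np.linalg.norm(t)/7.1).round(1))
    R0=Ro.from_rotvec(st["tool_rot"]).as_matrix()
    dv,gx,gy=lev(np.radians(a)); print("dv,gx,gy in tool",(R0.T@np.c_[dv,gx,gy]).T.round(3).tolist())
    print(st["time"].__round__(2),"q",st["joint_positions"].round(2),"F",st["ft_force"].round(1),"F dv,gx,gy",(np.c_[dv,gx,gy].T@st["ft_force"]).round(1),"M",(np.c_[dv,gx,gy].T@st["torque"]).round(2),"w",round(st["grip_width"]*87,1))
    rel=st["position"]-.011*R0[:,2]-O; print("grasp pt along dv,gx,gy mm",(np.c_[dv,gx,gy].T@rel*1000).round(1))
main(*map(float,sys.argv[1:]))
E
python3 to.py 41.2 .224 -32 0 90
```

```text
target [ 0.5403 -0.087   0.3215] turn [11.85 -9.87 91.78] shift [-74.4  -8.9  67.5] n 13.1
dv,gx,gy in tool [[-0.003, -0.313, -0.95], [-0.045, 0.949, -0.313], [0.999, 0.042, -0.017]]
2.18 q [-0.37 -0.3   0.22  1.82  0.18  1.23 -0.22] F [-1.4  0.1 -1.7] F dv,gx,gy [-0.3 -2.1 -0. ] M [ 0.05 -0.05  0.74] w 87.2
grasp pt along dv,gx,gy mm [362.5  71.5  76.1]
```

>>> step_arm:
  rows:
    - [[3, -2.5, 0], [-25, -3, 5], 87]
    - [[3, -2.5, 0], [-25, -3, 5], 87]
    - [[3, -2.5, 0], [-24, -3, 5], 87]
    - [[0, 0, 7], [0, 0, 0], 87]
    - [[0, 0, 7], [0, 0, 0], 87]
    - [[0, 0, 7], [0, 0, 0], 87]
    - [[0, 0, 7], [0, 0, 0], 87]
    - [[0, 0, 7], [0, 0, 0], 87]
    - [[0, 0, 7], [0, 0, 0], 87]
    - [[0, 0, 7], [0, 0, 0], 87]
    - [[0, 0, 7], [0, 0, 0], 87]
    - [[0, 0, 7], [0, 0, 0], 87]

```text
time: 3.18
position: [0.5094, -0.0927, 0.3623]
tool_rot: [2.863, 0.543, 0.249]
ft_force: [0.6, -0.4, 0.5]
grip_width: 1.002
```

```bash
python3 to.py 41.2 .224 -32 0 90
```

```text
target [ 0.5403 -0.087   0.3215] turn [10.07 -1.25 26.48] shift [25.4 -4.5 44.5] n 4.0
dv,gx,gy in tool [[-0.49, -0.087, -0.867], [0.749, 0.466, -0.47], [0.445, -0.88, -0.164]]
3.18 q [-0.21 -0.18  0.19  1.75  0.22  1.37 -1.25] F [ 0.6 -0.4  0.5] F dv,gx,gy [-0.   0.9 -0.3] M [-0.08  0.05  0.39] w 87.1
grasp pt along dv,gx,gy mm [351.2  51.1  -6.2]
```

>>> step_arm:
  rows:
    - [[2, -0.2, 5.3], [6, -1, 5], 87]
    - [[2, -0.2, 5.3], [6, -1, 5], 87]
    - [[2, -0.2, 5.3], [6, -1, 5], 87]
    - [[2, -0.2, 5.3], [6, -1, 5], 87]
    - [[2, -0.2, 5.3], [0, 0, 5], 87]
    - [[0, 0, 0], [0, 0, 0], 87]

```text
time: 3.68
position: [0.5355, -0.0844, 0.3376]
tool_rot: [-3.123, 0.157, -0.252]
ft_force: [-0.1, -0.9, 0.3]
grip_width: 0.999
```

```bash
python3 to.py 41.2 .224 -32 0 90;  python3 - <<'E'
from h import *
from bench import optics
for n,(c0,c1,r0,r1) in {"top":(280,380,150,250),"side":(280,380,155,255)}.items():
    d=optics.get_image(n); np.savez(n+"1.npz",**d)
    cv2.imwrite(f"pics/{n}1.png",cv2.resize(cv2.cvtColor(d["frame"],cv2.COLOR_RGB2BGR)[r0:r1,c0:c1],(600,600),interpolation=cv2.INTER_CUBIC))
E
```

```text
target [ 0.5403 -0.087   0.3215] turn [-0.47  0.01 -1.48] shift [ 2.4  2.3 16.7] n 0.4
dv,gx,gy in tool [[-0.53, 0.007, -0.848], [0.848, -0.026, -0.53], [-0.026, -1.0, 0.008]]
3.68 q [-0.15 -0.07  0.26  1.68  0.01  1.37 -1.57] F [-0.1 -0.9  0.3] F dv,gx,gy [ 0.3  0.1 -0.9] M [ 0.02 -0.08  0.33] w 86.9
grasp pt along dv,gx,gy mm [315.7  54.5   2.1]
```

View pics/side1.png

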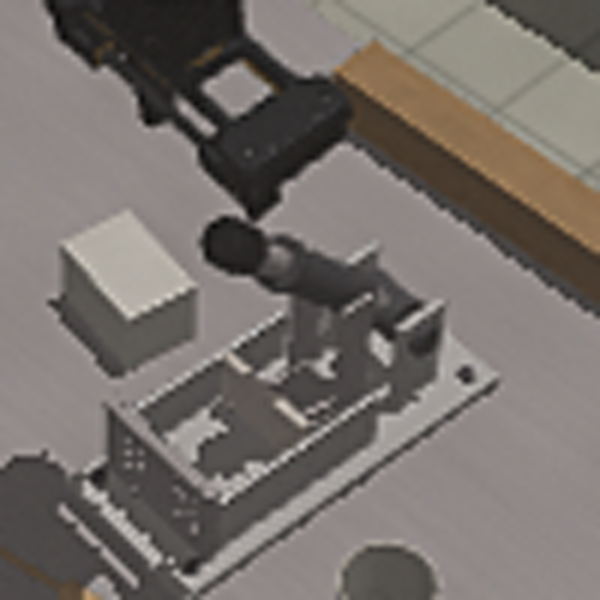

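The side view shows the open fingers above and astride the grip (zoomed grip at (235,245)), and everything is clear. I'll descend along the tool axis.

>>> step_arm:
  rows:
    - [[0, 0, -1.5], [1, 1, 25], 87]
    - [[0, 0, 0], [1, 1, 25], 87]
    - [[0, 0, 0], [0, 0, 20], 87]
    - [[0, 0, 0], [0, 0, 20], 87]
    - [[0, 0, 0], [0, 0, 10], 87]
    - [[0, 0, 0], [0, 0, 0], 87]

```text
time: 4.28
position: [0.5555, -0.0813, 0.241]
tool_rot: [3.126, -0.068, 0.266]
ft_force: [-0.3, 0.1, -0.1]
grip_width: 0.997
```

```bash
python3 to.py 41.2 .224 -32 0 0
```

```text
target [ 0.5546 -0.0881  0.2327] turn [-0.33 -0.54  1.79] shift [-2.   6.9  8.1] n 0.3
dv,gx,gy in tool [[-0.522, -0.021, -0.853], [0.853, 0.024, -0.522], [0.031, -0.999, 0.006]]
4.28 q [-0.15 -0.01  0.26  1.81 -0.01  1.16 -1.51] F [-0.3  0.1 -0.1] F dv,gx,gy [ 0.2 -0.3  0.1] M [ 0.02 -0.03  0.37] w 86.7
grasp pt along dv,gx,gy mm [230.    5.7   6.8]
```

>>> step_arm:
  rows:
    - [[0, 0, 1.5], [-1, 4, 4], 87]
    - [[0, 0, 0], [-1, 3, 4], 87]
    - [[0, 0, 0], [0, 0, 0], 87]
    - [[0, 0, 0], [0, 0, 0], 87]

```text
time: 4.62
position: [0.5555, -0.0878, 0.2355]
tool_rot: [3.127, -0.106, 0.273]
ft_force: [-0.2, 0.1, -0.4]
grip_width: 1.0
```

```bash
python3 to.py 41.2 .224 -32 0 0
python3 - <<'E'
from h import *
from bench import optics
for n,(c0,c1,r0,r1) in {"side":(280,360,155,235)}.items():
    d=optics.get_image(n); np.savez(n+"2.npz",**d)
    cv2.imwrite(f"pics/{n}2.png",cv2.resize(cv2.cvtColor(d["frame"],cv2.COLOR_RGB2BGR)[r0:r1,c0:c1],(600,600),interpolation=cv2.INTER_CUBIC))
E
```

```text
target [ 0.5546 -0.0881  0.2327] turn [-0.33 -0.77  0.4 ] shift [-1.4  0.3  2.6] n 0.1
dv,gx,gy in tool [[-0.518, -0.009, -0.855], [0.855, 0.003, -0.518], [0.007, -1.0, 0.006]]
4.62 q [-0.15 -0.    0.27  1.82 -0.01  1.15 -1.52] F [-0.2  0.1 -0.4] F dv,gx,gy [-0.1 -0.4  0.1] M [-0.04 -0.02  0.34] w 87.0
grasp pt along dv,gx,gy mm [2.256e+02 2.400e+00 2.000e-01]
```

View pics/side2.png

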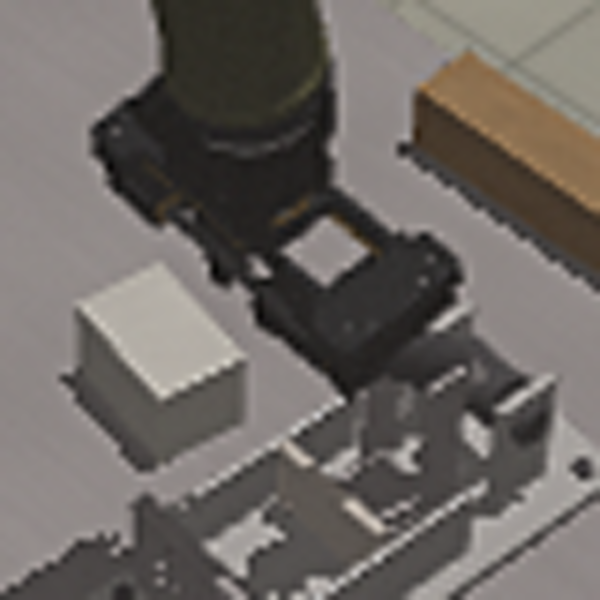

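The fingers are down around the grip and nothing else is touched. Closing now.

>>> step_arm:
  rows:
    - [[0, 0, 0], [0, 0, 1], 60]
    - [[0, 0, 0], [0, 0, 0], 45]
    - [[0, 0, 0], [0, 0, 0], 38]
    - [[0, 0, 0], [0, 0, 0], 30]
    - [[0, 0, 0], [0, 0, 0], 25]
    - [[0, 0, 0], [0, 0, 0], 20]
    - [[0, 0, 0], [0, 0, 0], 20]
  grip_force: 15

```text
time: 5.25
position: [0.5569, -0.0882, 0.2372]
tool_rot: [3.126, -0.106, 0.28]
ft_force: [-0.6, -1.2, -0.1]
grip_width: 0.555
```

```bash
python3 to.py 41.2 .224 -32 0 0
```

```text
target [ 0.5546 -0.0881  0.2327] turn [-0.34 -1.03  0.4 ] shift [-3.1  0.   4. ] n 0.2
dv,gx,gy in tool [[-0.515, -0.009, -0.857], [0.857, 0.003, -0.515], [0.007, -1.0, 0.006]]
5.25 q [-0.15 -0.    0.27  1.82 -0.01  1.15 -1.51] F [-0.6 -1.2 -0.1] F dv,gx,gy [ 0.3 -0.4 -1.2] M [ 0.01 -0.04  0.37] w 48.3
grasp pt along dv,gx,gy mm [ 2.26e+02  4.60e+00 -1.00e-01]
```

>>> step_arm:
  rows:
    - [[0, 0, 0], [-2, 0, 2], 20]
    - [[0, 0, 0], [-1, 0, 1], 20]
    - [[0, 0, 0], [0, 0, 0], 20]
    - [[0, 0, 0], [0, 0, 0], 20]
    - [[0, 0, 0], [0, 0, 0], 20]
  grip_force: 15

```text
time: 5.67
position: [0.5548, -0.0864, 0.2339]
tool_rot: [-3.127, 0.104, -0.282]
ft_force: [0.4, -0.2, -0.0]
grip_width: 0.382
```

```bash
python3 to.py 41.2 .224 -32 0 0
```

```text
target [ 0.5546 -0.0881  0.2327] turn [-0.44 -1.1   0.47] shift [-0.3  1.7  1.2] n 0.2
dv,gx,gy in tool [[-0.513, -0.011, -0.858], [0.858, 0.003, -0.514], [0.008, -1.0, 0.008]]
5.67 q [-0.15 -0.01  0.26  1.83 -0.01  1.14 -1.52] F [ 0.4 -0.2 -0. ] F dv,gx,gy [-0.3  0.3 -0.2] M [-0.07 -0.13  0.31] w 33.2
grasp pt along dv,gx,gy mm [225.    0.7   1.6]
```

The opening reads 33 mm, so the grip is held. Raising the grip force and pulling along the lever axis.

>>> step_arm:
  rows:
    - [[0, 0, 0], [0, 0, 0], 15]
    - [[0, 0, 0], [0, 0, 0], 15]
    - [[0, 0, 0], [-4.1, 0, -6.9], 15]
    - [[0, 0, 0], [-4.1, 0, -6.9], 15]
    - [[0, 0, 0], [-4.1, 0, -6.9], 15]
    - [[0, 0, 0], [-4.1, 0, -6.9], 15]
  grip_force: 45

```text
time: 6.17
position: [0.5364, -0.0851, 0.2549]
tool_rot: [3.125, -0.104, 0.289]
ft_force: [6.2, 0.2, -6.0]
grip_width: 0.378
```

```bash
python3 to.py 41.2 .29 -32 0 0
```

```text
target [ 0.5113 -0.0848  0.2823] turn [-0.35 -1.35  0.46] shift [-19.7   1.2 -31.6] n 0.9
dv,gx,gy in tool [[-0.51, -0.009, -0.86], [0.86, 0.004, -0.51], [0.008, -1.0, 0.006]]
6.17 q [-0.15 -0.06  0.26  1.84  0.    1.18 -1.53] F [ 6.2  0.2 -6. ] F dv,gx,gy [-8.6  0.7  0.7] M [-0.07  0.02 -0.6 ] w 32.8
grasp pt along dv,gx,gy mm [253.    0.6   1.5]
```

>>> step_arm:
  rows:
    - [[0, 0, 0], [-4.1, 0, -6.9], 15]
    - [[0, 0, 0], [-4.1, 0, -6.9], 15]
    - [[0, 0, 0], [-4.1, 0, -6.9], 15]
    - [[0, 0, 0], [-4.1, 0, -6.9], 15]

```text
time: 6.5
position: [0.5173, -0.0838, 0.2767]
tool_rot: [3.123, -0.104, 0.297]
ft_force: [6.5, 0.3, -5.5]
grip_width: 0.376
```

```bash
python3 to.py 41.2 .29 -32 0 0
```

```text
target [ 0.5113 -0.0848  0.2823] turn [-0.29 -1.65  0.47] shift [-4.8  1.4 -6.7] n 0.2
dv,gx,gy in tool [[-0.505, -0.009, -0.863], [0.863, 0.004, -0.505], [0.008, -1.0, 0.005]]
6.5 q [-0.15 -0.12  0.25  1.85  0.02  1.22 -1.54] F [ 6.5  0.3 -5.5] F dv,gx,gy [-8.4  1.2  0.8] M [-0.05  0.11 -0.6 ] w 32.8
grasp pt along dv,gx,gy mm [282.    0.5   1.4]
```

>>> step_arm:
  rows:
    - [[0, 0, 0], [-3.1, 0, -5.2], 15]
    - [[0, 0, 0], [-3.1, 0, -5.2], 15]
    - [[0, 0, 0], [-4.1, 0, -6.9], 15]

```text
time: 6.75
position: [0.5089, -0.0829, 0.2873]
tool_rot: [3.12, -0.102, 0.313]
ft_force: [46.0, -3.1, -53.8]
grip_width: 0.374
```

```bash
python3 to.py 41.2 .29 -32 0 0
python3 - <<'E'
from h import *
from bench import optics
for n,(c0,c1,r0,r1) in {"side":(280,360,155,235)}.items():
    d=optics.get_image(n); np.savez(n+"3.npz",**d)
    cv2.imwrite(f"pics/{n}3.png",cv2.resize(cv2.cvtColor(d["frame"],cv2.COLOR_RGB2BGR)[r0:r1,c0:c1],(600,600),interpolation=cv2.INTER_CUBIC))
E
```

```text
target [ 0.5113 -0.0848  0.2823] turn [-0.21 -2.25  0.52] shift [1.5 1.7 5.3] n 0.3
dv,gx,gy in tool [[-0.496, -0.008, -0.868], [0.868, 0.006, -0.496], [0.009, -1.0, 0.004]]
6.75 q [-0.15 -0.15  0.24  1.86  0.03  1.23 -1.55] F [ 46.   -3.1 -53.8] F dv,gx,gy [-70.9  -0.8   0.4] M [ 0.01 -0.06 -6.63] w 32.6
grasp pt along dv,gx,gy mm [295.6   1.    1.7]
```

View pics/side3.png

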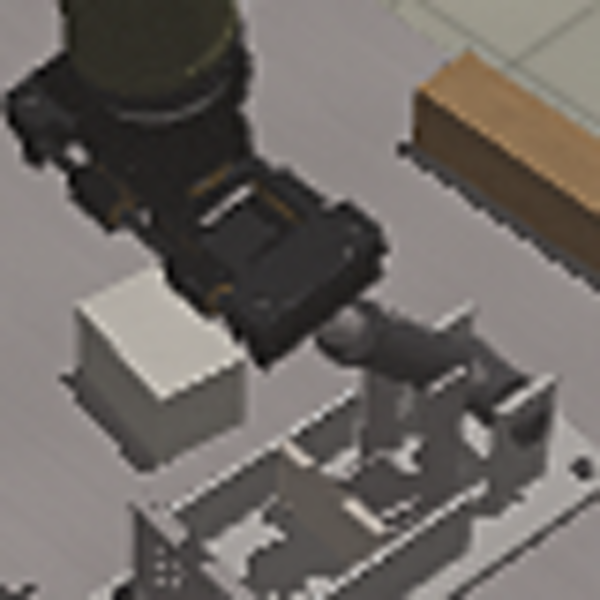

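The tube is at its end stop (71 N along the axis, grasp point 296 mm from the pivot). I'll relax to a light pull and then turn the grip.

>>> step_arm:
  rows:
    - [[0, 0, 0], [0.5, 0, 0.9], 15]
    - [[0, 0, 0], [0.2, 0, 0.4], 15]
    - [[0, 0, 0], [-0.2, 0, -0.4], 15]

```text
time: 7.05
position: [0.5102, -0.0831, 0.2847]
tool_rot: [3.118, -0.101, 0.313]
ft_force: [2.5, 1.0, -1.6]
grip_width: 0.375
```

```bash
python3 to.py 41.2 .29 -32 0 0
```

```text
target [ 0.5113 -0.0848  0.2823] turn [-0.14 -2.28  0.58] shift [0.7 1.6 2.5] n 0.3
dv,gx,gy in tool [[-0.496, -0.007, -0.868], [0.868, 0.007, -0.496], [0.01, -1.0, 0.003]]
7.05 q [-0.15 -0.15  0.24  1.86  0.03  1.23 -1.55] F [ 2.5  1.  -1.6] F dv,gx,gy [-2.8  0.8  1.2] M [-0.03  0.11 -0.04] w 32.6
grasp pt along dv,gx,gy mm [2.928e+02 2.000e-01 1.600e+00]
```

>>> step_arm:
  rows:
    - [[0, 0, 0], [-1, 0, -1.8], 15]
    - [[0, 0, 0], [-1, 0, -1.8], 15]
    - [[0, 0, 0], [-1, 0, -1.8], 15]

```text
time: 7.3
position: [0.5088, -0.083, 0.2862]
tool_rot: [3.116, -0.1, 0.32]
ft_force: [14.9, -0.2, -16.4]
grip_width: 0.374
```

```bash
python3 to.py 41.2 .29 -32 0 0
```

```text
target [ 0.5113 -0.0848  0.2823] turn [-0.08 -2.54  0.61] shift [1.7 1.7 4.3] n 0.4
dv,gx,gy in tool [[-0.492, -0.007, -0.871], [0.871, 0.008, -0.492], [0.011, -1.0, 0.002]]
7.3 q [-0.15 -0.16  0.24  1.86  0.03  1.23 -1.55] F [ 14.9  -0.2 -16.4] F dv,gx,gy [-22.1   0.4   0.9] M [ 0.04  0.12 -1.97] w 32.5
grasp pt along dv,gx,gy mm [2.949e+02 2.000e-01 1.700e+00]
```

>>> step_arm:
  rows:
    - [[-2, 0, -3.5], [-0.9, 0.4, -1.5], 15]
    - [[-2, 0, -3.5], [-0.9, 0.4, -1.5], 15]
    - [[-2, 0, -3.5], [-0.9, 0.4, -1.5], 15]

```text
time: 7.55
position: [0.5088, -0.0844, 0.2862]
tool_rot: [2.988, 0.168, 0.309]
ft_force: [11.3, -0.3, -11.5]
grip_width: 0.372
```

```bash
python3 to.py 41.2 .29 -32 12 0
```

```text
target [ 0.5113 -0.086   0.2824] turn [ 0.18 -2.96  0.85] shift [1.4 1.3 4.4] n 0.4
dv,gx,gy in tool [[-0.485, -0.005, -0.874], [0.852, 0.222, -0.474], [0.196, -0.975, -0.104]]
7.55 q [-0.18 -0.17  0.19  1.88  0.16  1.21 -1.49] F [ 11.3  -0.3 -11.5] F dv,gx,gy [-16.1   0.9   0.5] M [-0.08  0.52 -1.32] w 32.4
grasp pt along dv,gx,gy mm [2.948e+02 1.000e-01 1.400e+00]
```

>>> step_arm:
  rows:
    - [[-2, 0, -3.5], [-0.9, 0.4, -1.5], 15]
    - [[-2, 0, -3.5], [-0.9, 0.4, -1.5], 15]
    - [[-2, 0, -3.5], [-0.9, 0.4, -1.5], 15]

```text
time: 7.8
position: [0.5092, -0.0865, 0.2866]
tool_rot: [2.834, 0.419, 0.295]
ft_force: [12.9, -3.3, -11.9]
grip_width: 0.374
```

```bash
python3 to.py 41.2 .29 -32 24 0
```

```text
target [ 0.5115 -0.0872  0.2827] turn [ 0.78 -3.33  1.26] shift [1.2 0.1 4.4] n 0.5
dv,gx,gy in tool [[-0.48, 0.001, -0.877], [0.792, 0.43, -0.433], [0.377, -0.903, -0.207]]
7.8 q [-0.21 -0.19  0.14  1.92  0.29  1.2  -1.42] F [ 12.9  -3.3 -11.9] F dv,gx,gy [-17.6   2.   -2.3] M [-0.46  0.99 -1.27] w 32.6
grasp pt along dv,gx,gy mm [294.8   0.3   0.5]
```

>>> step_arm:
  rows:
    - [[-2, 0, -3.5], [-0.9, 0.4, -1.5], 15]
    - [[-2, 0, -3.5], [-0.9, 0.4, -1.5], 15]

```text
time: 7.97
position: [0.5091, -0.0881, 0.2868]
tool_rot: [2.723, 0.571, 0.284]
ft_force: [12.4, -3.5, -11.0]
grip_width: 0.375
```

```bash
python3 to.py 41.2 .29 -32 32 0
```

```text
target [ 0.5117 -0.0879  0.2829] turn [ 1.13 -3.48  1.37] shift [ 1.9 -0.6  4.2] n 0.6
dv,gx,gy in tool [[-0.477, 0.005, -0.879], [0.732, 0.556, -0.395], [0.486, -0.831, -0.269]]
7.97 q [-0.23 -0.2   0.11  1.95  0.37  1.18 -1.38] F [ 12.4  -3.5 -11. ] F dv,gx,gy [-16.6   2.3  -2.6] M [-0.74  1.1  -1.21] w 32.6
grasp pt along dv,gx,gy mm [294.9   0.   -0.5]
```

```bash
cat >> to.py <<'E'
st=status.get_state(); R0=Ro.from_rotvec(st["tool_rot"]).as_matrix()
dv,gx,gy=lev(np.radians(float(sys.argv[1])))
print("twist at grasp (dv,gx,gy):",(np.c_[dv,gx,gy].T@(st["torque"]-np.cross(.189*R0[:,2],st["ft_force"]))).round(2))
print("phi deg",np.degrees(np.arctan2(-(-R0[:,1])@gx,(-R0[:,1])@gy)).round(1))
E
python3 to.py 41.2 .29 -32 32 0 | tail -2
python3 - <<'E'
from h import *
from bench import optics
for n,(c0,c1,r0,r1) in {"side":(300,360,175,235),"top":(300,360,160,220)}.items():
    d=optics.get_image(n); np.savez(n+"4.npz",**d)
    cv2.imwrite(f"pics/{n}4.png",cv2.resize(cv2.cvtColor(d["frame"],cv2.COLOR_RGB2BGR)[r0:r1,c0:c1],(600,600),interpolation=cv2.INTER_CUBIC))
E
```

```text
twist at grasp (dv,gx,gy): [-1.05  0.69  0.41]
phi deg 33.8
```

View pics/side4.png

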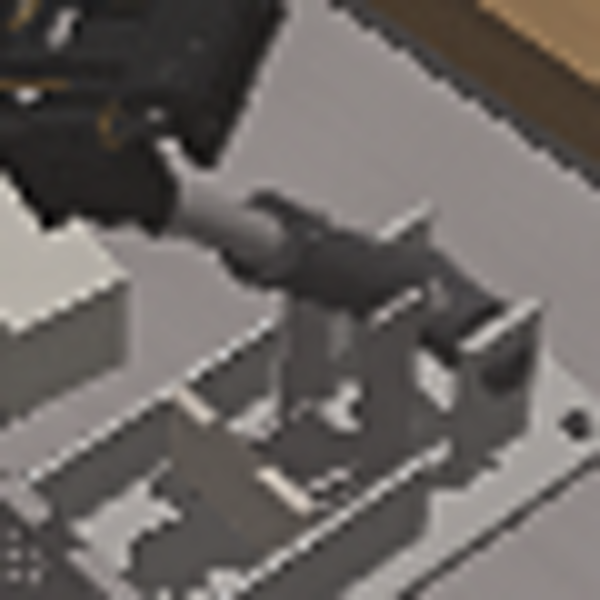

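View pics/top4.png

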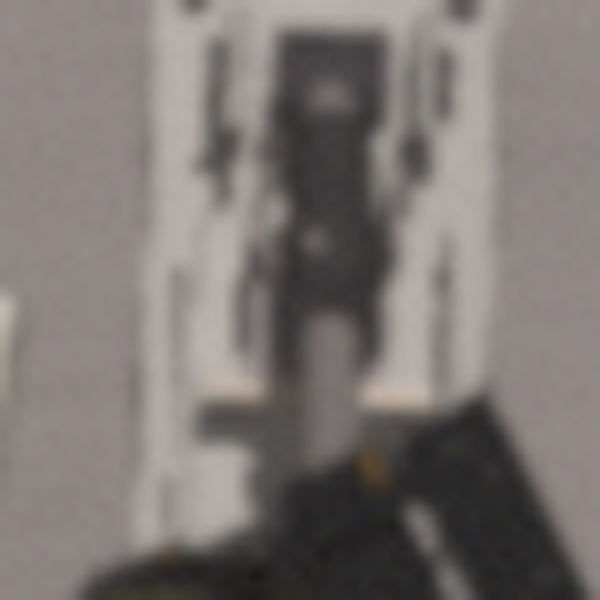

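Run:
```python
from h import *
for n in("top0","top4"):
    d=dict(np.load(n+".npz")); print(n); print(d["frame"].mean(-1)[179:190,326:340].round().astype(int))
d=dict(np.load("top4.npz")); X=O+.13*lev(np.radians(41.2))[0]+.018*lev(np.radians(41.2))[1]; c=d["R"]@X+d["t"]; print((d["K"]@c/c[2])[:2])
```

```text
top0
[[117 115  93  63  57  58  60  60  59  58  71 100 109 114]
 [127 136 111  70  57  60  58  60  61  57  68  91  99 107]
 [133 139 113  70  55  58  59  61  58  56  66  77  88 109]
 [132 127  99  66  57  58  60  58  57  59  59  64  80 115]
 [116 101  78  58  57  60  61  56  58  59  57  56  77 116]
 [103  88  67  52  56  62  60  59  63  59  55  55  74 112]
 [ 96  92  69  56  54  60  61  65  64  60  58  56  68 106]
 [ 90  82  65  54  56  60  61  61  63  58  56  54  71 112]
 [ 79  73  62  55  57  58  58  60  64  58  55  58  85 130]
 [ 82  68  58  54  56  58  56  60  62  58  58  69 109 146]
 [ 89  73  57  53  55  56  58  60  59  56  58  77 122 158]]
top4
[[122 115  93  63  55  59  61  63  59  58  70 102 110 115]
 [131 136 112  71  54  59  61  59  61  60  69  92 100 109]
 [136 143 116  72  62  60  64  63  61  57  64  80  87 110]
 [133 128  99  69  67  72  70  65  62  60  59  66  82 117]
 [122 104  77  65  79  91  81  66  62  61  54  60  78 117]
 [112  93  69  60  82  94  82  69  63  60  58  58  74 112]
 [100  90  67  55  65  76  74  65  64  61  57  57  68 106]
 [ 91  84  66  54  59  63  61  65  61  59  55  55  72 113]
 [ 86  75  61  49  55  60  59  59  60  56  54  58  84 129]
 [ 95  75  59  53  55  58  58  58  56  53  55  62 104 146]
 [107  76  59  54  57  58  56  56  55  58  55  75 119 159]]
[332.87888593 183.62154302]
```

The button is visible at top pixel (331,184), where the hole projects to (333,184), and it wasn't there at the start. The twist of about 1 Nm agrees that the grip is locked, and the lever hasn't moved. I'll check reach for the pull-down before releasing.

Run:
```python
from ik import *
from bench import status
q=status.get_state()["joint_positions"]
for tl0 in (-30,-40,-50):
  qq=q.copy()
  for a in (41.2,47,53,59,65.5,67):
    for keep in (1.,):
      tl=tl0-(a-41.2)*keep
      p,R=pose(np.radians(a),.29,np.radians(tl),0); R=R@np.diag([-1,-1,1.])
      b=ik(p,R,qq); qq=b[0]
      print(tl0,a,p.round(3),R[:,2].round(2),round(b[1],1),round(b[2],1),b[0].round(2))
```

```text
-30 41.2 [ 0.512 -0.085  0.282] [ 0.19 -0.01 -0.98] 0.0 0.0 [-0.15 -0.14  0.24  1.86  0.03  1.23 -1.56]
-30 47 [ 0.491 -0.083  0.262] [ 0.19 -0.01 -0.98] 0.0 0.0 [-0.14 -0.18  0.23  1.93  0.04  1.19 -1.57]
-30 53 [ 0.471 -0.082  0.239] [ 0.19 -0.01 -0.98] 0.0 0.0 [-0.14 -0.22  0.23  2.    0.05  1.15 -1.57]
-30 59 [ 0.454 -0.081  0.214] [ 0.19 -0.01 -0.98] 0.0 0.0 [-0.14 -0.24  0.23  2.07  0.06  1.11 -1.58]
-30 65.5 [ 0.439 -0.079  0.184] [ 0.19 -0.01 -0.98] 0.0 0.0 [-0.13 -0.26  0.23  2.14  0.06  1.05 -1.58]
-30 67 [ 0.436 -0.079  0.178] [ 0.19 -0.01 -0.98] 0.0 0.0 [-0.13 -0.26  0.23  2.16  0.06  1.04 -1.58]
-40 41.2 [ 0.51  -0.085  0.282] [ 0.02 -0.   -1.  ] 0.0 0.0 [-0.12 -0.01  0.23  1.72  0.    1.4  -1.53]
-40 47 [ 0.489 -0.083  0.262] [ 0.02 -0.   -1.  ] 0.0 0.0 [-0.12 -0.05  0.23  1.8   0.01  1.36 -1.54]
-40 53 [ 0.469 -0.082  0.239] [ 0.02 -0.   -1.  ] 0.0 0.0 [-0.12 -0.08  0.22  1.88  0.02  1.32 -1.54]
-40 59 [ 0.452 -0.08   0.213] [ 0.02 -0.   -1.  ] 0.0 0.0 [-0.12 -0.1   0.22  1.95  0.02  1.27 -1.55]
-40 65.5 [ 0.437 -0.079  0.184] [ 0.02 -0.   -1.  ] 0.0 0.0 [-0.11 -0.12  0.22  2.02  0.03  1.21 -1.55]
-40 67 [ 0.434 -0.079  0.177] [ 0.02 -0.   -1.  ] 0.0 0.0 [-0.11 -0.12  0.22  2.03  0.03  1.2  -1.55]
-50 41.2 [ 0.508 -0.085  0.282] [-0.15  0.01 -0.99] 0.0 0.0 [-0.09  0.13  0.22  1.59 -0.02  1.58 -1.51]
-50 47 [ 0.487 -0.083  0.262] [-0.15  0.01 -0.99] 0.0 0.0 [-0.09  0.09  0.21  1.67 -0.01  1.53 -1.52]
-50 53 [ 0.467 -0.082  0.239] [-0.15  0.01 -0.99] 0.0 0.0 [-0.09  0.06  0.21  1.75 -0.01  1.49 -1.52]
-50 59 [ 0.45  -0.08   0.213] [-0.15  0.01 -0.99] 0.0 0.0 [-0.09  0.04  0.21  1.82 -0.    1.43 -1.53]
-50 65.5 [ 0.435 -0.079  0.184] [-0.15  0.01 -0.99] 0.0 0.0 [-0.09  0.03  0.21  1.9   0.    1.37 -1.53]
-50 67 [ 0.432 -0.079  0.177] [-0.15  0.01 -0.99] 0.0 0.0 [-0.09  0.02  0.21  1.91  0.    1.36 -1.53]
```

>>> step_arm:
  rows:
    - [[1, 0, 2], [0.5, 0, 1], 15]
    - [[0.5, 0, 1], [0.3, 0, 0.5], 15]
    - [[0, 0, 0], [0, 0, 0], 15]
  grip_force: 20

```text
time: 8.32
position: [0.5088, -0.0873, 0.2853]
tool_rot: [2.771, 0.502, 0.29]
ft_force: [1.7, 1.5, -3.4]
grip_width: 0.379
```

```bash
python3 to.py 41.2 .29 -32 32 0
```

```text
target [ 0.5117 -0.0879  0.2829] turn [-0.68 -3.41 -1.83] shift [2.1 0.7 3.2] n 0.6
dv,gx,gy in tool [[-0.478, 0.006, -0.878], [0.761, 0.501, -0.411], [0.438, -0.865, -0.244]]
8.32 q [-0.22 -0.2   0.12  1.94  0.34  1.19 -1.41] F [ 1.7  1.5 -3.4] F dv,gx,gy [-3.6 -1.   1.6] M [-0.31  0.62  0.24] w 33.0
grasp pt along dv,gx,gy mm [294.1  -1.1   0. ]
twist at grasp (dv,gx,gy): [-0.14  0.19  0.35]
phi deg 30.1
```

>>> step_arm:
  rows:
    - [[0, 0, 0], [0, 0, 0], 87]
    - [[0, 0, 0], [0, 0, 0], 87]
    - [[0, 0, 0], [0, 0, 0], 87]
    - [[0, 0, 0], [0, 0, 0], 87]
    - [[0, 0, 0], [0, 0, 0], 87]
    - [[0, 0, 0], [0, 0, 0], 87]

```text
time: 8.82
position: [0.5082, -0.0894, 0.2862]
tool_rot: [2.769, 0.499, 0.288]
ft_force: [-0.1, 0.1, -0.2]
grip_width: 0.747
```

```bash
python3 to.py 41.2 .29 -41 0 0
```

```text
target [ 0.5096 -0.0847  0.2822] turn [ 17.62 -12.18  24.47] shift [ 2.4 -5.2  2.8] n 4.6
dv,gx,gy in tool [[-0.48, 0.009, -0.877], [0.761, 0.501, -0.411], [0.436, -0.865, -0.247]]
8.82 q [-0.22 -0.2   0.12  1.93  0.34  1.19 -1.41] F [-0.1  0.1 -0.2] F dv,gx,gy [-0.1 -0.2  0.1] M [-0.07  0.18  0.42] w 65.0
grasp pt along dv,gx,gy mm [295.   -0.8  -2.1]
twist at grasp (dv,gx,gy): [-0.04  0.15  0.4 ]
phi deg 30.1
```

>>> step_arm:
  rows:
    - [[0, 0, 0], [0.5, -1.5, 0], 87]
    - [[0, 0, 0], [0.5, -1.5, 0], 87]
    - [[2.9, -2, 4.1], [0, 0, 0.5], 87]
    - [[2.9, -2, 4.1], [0, 0, 0.5], 87]
    - [[2.9, -2, 4.1], [0, 0, 0.5], 87]
    - [[2.9, -2, 4.1], [0, 0, 0.5], 87]
    - [[2.9, -2, 4.1], [0, 0, 0.5], 87]
    - [[2.9, -2, 4.1], [0, 0, 0.5], 87]

```text
time: 9.48
position: [0.5079, -0.0809, 0.2828]
tool_rot: [-3.129, 0.132, -0.0]
ft_force: [-0.8, 0.3, -0.6]
grip_width: 0.996
```

```bash
python3 to.py 41.2 .29 -41 0 0
```

```text
target [ 0.5096 -0.0847  0.2822] turn [-0.55  0.21 -0.52] shift [2.  3.7 0.5] n 0.1
dv,gx,gy in tool [[-0.659, -0.001, -0.752], [0.752, -0.013, -0.659], [-0.009, -1.0, 0.01]]
9.48 q [-0.14  0.01  0.25  1.71 -0.01  1.43 -1.54] F [-0.8  0.3 -0.6] F dv,gx,gy [ 0.1 -1.   0.2] M [ 0.13 -0.03  0.1 ] w 86.7
grasp pt along dv,gx,gy mm [291.7  -1.1   3.6]
twist at grasp (dv,gx,gy): [ 0.15 -0.06 -0.06]
phi deg -0.8
```

>>> step_arm:
  rows:
    - [[0, 0, 0], [1.5, 2.5, 0], 60]
    - [[0, 0, 0], [0, 0, 0], 40]
    - [[0, 0, 0], [0, 0, 0], 20]
    - [[0, 0, 0], [0, 0, 0], 20]
    - [[0, 0, 0], [0, 0, 0], 20]
    - [[0, 0, 0], [0, 0, 0], 20]
    - [[0, 0, 0], [0, 0, 0], 20]
    - [[0, 0, 0], [0, 0, 0], 20]
    - [[0, 0, 0], [0, 0, 0], 20]
    - [[0, 0, 0], [0, 0, 0], 20]
    - [[0, 0, 0], [0, 0, 0], 20]
  grip_force: 15

```text
time: 10.4
position: [0.509, -0.0831, 0.2821]
tool_rot: [-3.134, 0.121, -0.002]
ft_force: [-0.3, -0.9, -0.5]
grip_width: 0.383
```

```bash
python3 to.py 41.2 .29 -41 0 0
python3 - <<'E'
from h import *
from bench import optics
d=optics.get_image("top"); print(d["frame"].mean(-1)[180:188,326:338].round().astype(int))
E
```

```text
target [ 0.5096 -0.0847  0.2822] turn [-0.29  0.12 -0.14] shift [ 0.7  1.5 -0.1] n 0.0
dv,gx,gy in tool [[-0.658, -0.002, -0.753], [0.753, -0.005, -0.658], [-0.002, -1.0, 0.005]]
10.4 q [-0.14  0.01  0.25  1.71 -0.01  1.42 -1.53] F [-0.3 -0.9 -0.5] F dv,gx,gy [-0.3 -0.5 -0.9] M [-0.   -0.05  0.14] w 33.3
grasp pt along dv,gx,gy mm [290.4  -0.5   1.5]
twist at grasp (dv,gx,gy): [-0.12  0.08  0.1 ]
phi deg -0.3
[[133 136 113  71  57  59  62  61  60  57  68  96]
 [136 143 115  71  58  61  64  63  64  57  65  79]
 [133 128 100  64  57  67  77  72  65  58  58  66]
 [122 103  77  58  61  78  90  83  66  61  54  60]
 [109  90  67  53  61  77  87  80  67  61  55  57]
 [ 98  91  66  53  57  67  74  70  65  60  54  57]
 [ 90  84  63  54  54  60  60  63  62  59  55  55]
 [ 74  71  57  52  57  62  59  59  58  57  54  57]]
```

The button is still out, and the grip is re-held at 33.3 mm. Now pulling the lever down along the arc.

>>> step_arm:
  rows:
    - [[0, 0, 0], [-5.9, 0, 5.4], 20]
    - [[0, 0, 0], [-5.8, 0, 5.5], 20]
    - [[0, 0, 0], [-5.7, 0, 5.6], 20]
    - [[0, 0, 0], [-5.5, 0, 5.8], 20]
    - [[0, 0, 0], [-5.4, 0, 5.9], 20]

```text
time: 10.87
position: [0.4836, -0.0813, 0.2562]
tool_rot: [-3.135, 0.122, -0.025]
ft_force: [2.4, -1.3, 3.7]
grip_width: 0.381
```

```bash
cat > arc.py <<'E'
from h import *
from bench import status
st=status.get_state(); R0=Ro.from_rotvec(st["tool_rot"]).as_matrix()
g=Ro.from_euler('z',-YAW).apply(st["position"]-.011*R0[:,2]-O); a=np.arctan2(-g[0],g[2]); s=np.hypot(g[0],g[2])
dv,gx,gy=lev(a); print("t",round(st["time"],2),"a",np.degrees(a).round(2),"lever~",(a-np.pi/6).round(3),"s",(s*1000).round(1),"y",(g[1]*1000).round(1),"F dv gx gy",(np.c_[dv,gx,gy].T@st["ft_force"]).round(1),"w",(st["grip_width"]*87).round(1))
print("8mm down-arc in tool",(R0.T@-gx*8).round(2),"dv in tool",(R0.T@dv).round(2),"q",st["joint_positions"].round(2))
E
python3 arc.py
```

```text
Traceback (most recent call last):
  File "arc.py", line 5, in <module>
    dv,gx,gy=lev(a); print("t",round(st["time"],2),"a",np.degrees(a).round(2),"lever~",(a-np.pi/6).round(3),"s",(s*1000).round(1),"y",(g[1]*1000).round(1),"F dv gx gy",(np.c_[dv,gx,gy].T@st["ft_force"]).round(1),"w",(st["grip_width"]*87).round(1))
                                                                                                                                                                                                                        ^^^^^^^^^^^^^^^^^^^^^^^^^^^
AttributeError: 'float' object has no attribute 'round'
```

```bash
sed -i 's/(st\["grip_width"\]\*87).round(1)/round(st["grip_width"]*87,1)/' arc.py; python3 arc.py
```

```text
t 10.87 a 48.51 lever~ 0.323 s 290.1 y 1.3 F dv gx gy [ 0.6  4.4 -1.1] w 33.1
8mm down-arc in tool [-5.39  0.05  5.91] dv in tool [-0.74 -0.   -0.67] q [-0.14 -0.05  0.25  1.82  0.01  1.36 -1.54]
```

>>> step_arm:
  rows:
    - [[0, 0, 0], [-5.2, 0, 6.0], 20]
    - [[0, 0, 0], [-5.1, 0, 6.2], 20]
    - [[0, 0, 0], [-4.9, 0, 6.3], 20]
    - [[0, 0, 0], [-4.7, 0, 6.5], 20]
    - [[0, 0, 0], [-4.6, 0, 6.6], 20]
    - [[0, 0, 0], [-4.4, 0, 6.7], 20]

```text
time: 11.37
position: [0.4523, -0.0791, 0.2133]
tool_rot: [-3.135, 0.122, -0.029]
ft_force: [3.4, -0.9, 2.7]
grip_width: 0.377
```

```bash
python3 arc.py
```

```text
t 11.37 a 59.02 lever~ 0.507 s 290.1 y 1.2 F dv gx gy [-1.6  4.1 -0.7] w 32.8
8mm down-arc in tool [-4.24  0.04  6.78] dv in tool [-0.85  0.   -0.53] q [-0.13 -0.1   0.24  1.95  0.02  1.27 -1.55]
```

>>> step_arm:
  rows:
    - [[0, 0, 0], [-4.1, 0, 6.9], 20]
    - [[0, 0, 0], [-3.9, 0, 7.0], 20]
    - [[0, 0, 0], [-3.7, 0, 7.1], 20]
    - [[0, 0, 0], [-2.2, 0, 4.5], 20]

```text
time: 11.7
position: [0.4369, -0.078, 0.184]
tool_rot: [-3.136, 0.122, -0.028]
ft_force: [3.4, -1.5, 4.1]
grip_width: 0.379
```

```bash
python3 arc.py
```

```text
t 11.7 a 65.57 lever~ 0.621 s 290.1 y 1.1 F dv gx gy [-1.5  5.2 -1.3] w 33.0
8mm down-arc in tool [-3.44  0.04  7.22] dv in tool [-0.9   0.   -0.43] q [-0.13 -0.11  0.24  2.02  0.02  1.22 -1.55]
```

>>> step_arm:
  rows:
    - [[0, 0, 0], [-1.3, 0, 2.7], 20]
    - [[0, 0, 0], [-1.3, 0, 2.7], 20]

```text
time: 11.87
position: [0.4368, -0.0781, 0.1809]
tool_rot: [-3.135, 0.122, -0.039]
ft_force: [2.5, -0.2, 18.5]
grip_width: 0.377
```

```bash
python3 arc.py
```

```text
t 11.87 a 66.14 lever~ 0.631 s 289.0 y 1.1 F dv gx gy [ 5.2 17.9 -0. ] w 32.8
8mm down-arc in tool [-3.41  0.04  7.23] dv in tool [-0.9   0.   -0.43] q [-0.13 -0.12  0.24  2.03  0.02  1.2  -1.55]
```

The stop is met (18 N at lever about 0.62–0.63). Hold briefly, then open.

>>> step_arm:
  rows:
    - [[0, 0, 0], [-0.5, 0, 1], 20]
    - [[0, 0, 0], [-0.3, 0, 0.6], 20]
    - [[0, 0, 0], [0, 0, 0], 20]
    - [[0, 0, 0], [0, 0, 0], 40]
    - [[0, 0, 0], [0, 0, 0], 87]
    - [[0, 0, 0], [0, 0, 0], 87]
    - [[0, 0, 0], [0, 0, 0], 87]
    - [[0, 0, 0], [0, 0, 0], 87]
    - [[0, 0, 0], [0, 0, 0], 87]
    - [[0, 0, 0], [0, 0, 0], 87]
    - [[0, 0, 0], [0, 0, 0], 87]
    - [[0, 0, 0], [0, 0, 0], 87]

```text
time: 12.87
position: [0.4311, -0.0764, 0.1776]
tool_rot: [-3.133, 0.121, -0.02]
ft_force: [-0.2, 0.1, 0.2]
grip_width: 0.956
```

```bash
python3 arc.py
```

```text
t 12.87 a 67.18 lever~ 0.649 s 292.9 y 2.3 F dv gx gy [0.2 0.1 0.1] w 83.2
8mm down-arc in tool [-3.2   0.05  7.33] dv in tool [-0.92 -0.   -0.4 ] q [-0.13 -0.12  0.24  2.03  0.02  1.21 -1.55]
```

Released. Retracting straight up.

>>> step_arm:
  rows:
    - [[0, 0, 0], [0, 0.5, -10], 87]
    - [[0, 0, 0], [0, 0, -15], 87]
    - [[0, 0, 0], [0, 0, -25], 87]
    - [[0, 0, 0], [0, 0, -30], 87]
    - [[0, 0, 0], [0, 0, -30], 87]
    - [[0, 0, 0], [0, 0, -30], 87]
    - [[0, 0, 0], [0, 0, -30], 87]
    - [[0, 0, 0], [0, 0, 0], 87]

```text
time: 13.53
position: [0.4266, -0.0782, 0.3586]
tool_rot: [-3.133, 0.122, -0.017]
ft_force: [-0.2, -0.7, 0.2]
grip_width: 1.0
```

```bash
python3 arc.py
python3 - <<'E'
from h import *
from bench import optics
for n in("side","top"):
    d=optics.get_image(n); np.savez(n+"5.npz",**d)
d=dict(np.load("side5.npz"));im=cv2.cvtColor(d["frame"],cv2.COLOR_RGB2BGR)[135:295,240:400]; t=cv2.cvtColor(np.load("top5.npz")["frame"],cv2.COLOR_RGB2BGR)[140:270,270:400]
cv2.imwrite("pics/end.png",np.hstack([cv2.resize(i,(400,400),interpolation=cv2.INTER_CUBIC) for i in(im,t)]))
E
```

```text
t 13.53 a 42.95 lever~ 0.226 s 402.5 y 0.2 F dv gx gy [ 0.3  0.1 -0.7] w 87.0
8mm down-arc in tool [-5.91  0.05  5.39] dv in tool [-0.67 -0.   -0.74] q [-0.14 -0.2   0.22  1.74  0.04  1.58 -1.57]
```

View pics/end.png

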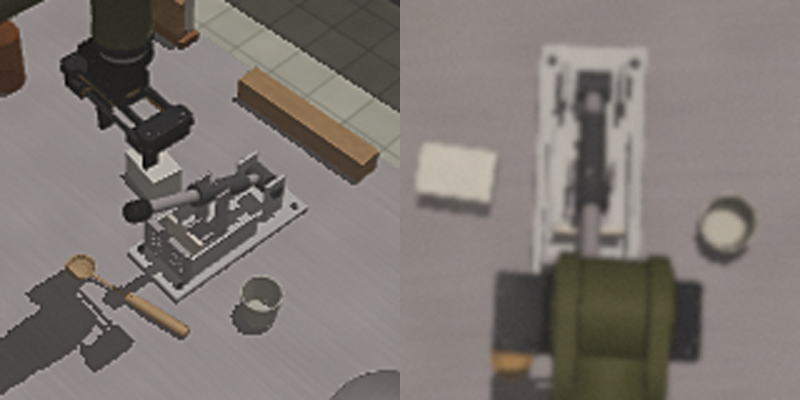

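Run:
```python
from h import *
from scipy.optimize import least_squares
Rz=Ro.from_euler('z',YAW).as_matrix()
d=dict(np.load("side5.npz")); W=cloud(d); Q=(W-np.array([O[0],O[1],0]))@Rz
m=(Q[...,2]>.105)&(abs(Q[...,1])<.03)&(Q[...,0]>-.3)&(Q[...,0]<.0)&(Q[...,2]<.23)
w=Q[m]
def res(p):
    dv=np.array([-np.sin(p[0]),0,np.cos(p[0])]); r=w-np.array([0,p[1],.075]); s=r@dv
    D=np.linalg.norm(r-np.outer(s,dv),axis=1); return D-np.where(s<.165,.0165,np.where(s>.268,.017,.0105))
s=least_squares(res,[1.1,0],loss="soft_l1",f_scale=.003); a=s.x[0]
S=(w-[0,0,.075])@[-np.sin(a),0,np.cos(a)]
print(m.sum(),"a",np.degrees(a),"lever",a-np.pi/6,"tip s",np.sort(S)[-8:].round(3),np.median(abs(res(s.x))))
f=d["frame"].mean(-1)
dv,gx,gy=lev(a); X=O+.13*dv+.019*gx; c=d["R"]@X+d["t"]; u,v,_=d["K"]@c/c[2]; print(u,v)
u,v=int(round(u)),int(round(v)); print(f[v-5:v+6,u-6:u+7].round().astype(int))
t=dict(np.load("top5.npz")); c=t["R"]@X+t["t"]; u,v,_=t["K"]@c/c[2]; u,v=int(round(u)),int(round(v)); print(u,v); print(t["frame"].mean(-1)[v-5:v+6,u-6:u+7].round().astype(int))
t0=np.load("top0.npz")["frame"].astype(int); t1=t["frame"].astype(int)
for n,(u,v) in dict(carton=(288,197),cup=(375,214),bottle=(178,205),jug=(180,258),bowl=(462,225)).items():
    print(n,abs(t0-t1)[v-20:v+20,u-25:u+25].mean().round(1))
```

```text
407 a 65.73849910772884 lever 0.6237544791509241 tip s [0.308 0.308 0.308 0.308 0.308 0.309 0.31  0.313] 0.0018397215822460351
324.32863808732174 207.41797496530168
[[137 138 139 139 140 140 141 140 139 140 139 138 140]
 [136 138 140 139 138 112 142 142 141 140 140 140 140]
 [139 138 140 142 138 149 105 142 143 142 142 142 143]
 [140 139 123 153  83  64 113 145 143 144 148 145 117]
 [143 152 156  57  64  73 134 146 115  99  99  61  66]
 [100  87  63  68  65  69 117 125  65  66  71  72  74]
 [ 61  69  67  73  73  78  97  66 113  73  74  76  74]
 [ 45  70  75  75  75  74  72  62  71  73  73  70  67]
 [ 49  46  72  73  76  73  74  73  71  69  65  62  72]
 [120  45  60  70  73  70  69  67  63  58  59  85 139]
 [139  88  46  65  66  60  63  58  56  64 110 163  75]]
332 196
[[147 106  72  61  65  67  68  68  66  66  93 141 163]
 [123  86  60  58  64  65  65  66  64  65  90 137 153]
 [109  78  61  59  63  67  69  66  63  66  90 126 137]
 [105  78  62  57  69  76  73  69  63  64  85 115 123]
 [109  78  59  61  73  88  81  70  62  67  84 103 114]
 [112  80  62  61  75  85  77  69  64  67  83  93 103]
 [109  80  60  62  70  75  68  67  63  68  80  84 102]
 [104  76  62  63  63  70  71  70  65  65  75  81 105]
 [ 94  72  59  61  65  66  68  66  63  60  63  75 110]
 [ 84  67  61  60  62  65  66  66  63  58  60  68 102]
 [ 80  66  55  59  62  68  67  64  60  60  59  64  96]]
carton 2.1
cup 6.6
bottle 2.4
jug 2.6
bowl 2.3
```

```bash
python3 -c "
from bench import order,status
print(order.close_job()); s=status.get_state(); print(s['time'],s['ft_force'])"
```

```text
the job is handed in; nothing more can be done
None
the job is handed in; nothing more can be done
```

The lever press is ready: I drew the handle out to its end stop, turned the grip until the lock button clicked out, and then pulled the lever down to its stop. I let go, lifted clear and handed the job in after about 13.6 s of the 48 s; no verdict is reported.

**Before the pull-down:**
- **End stop:** the tube met it at 71 N, higher than I wanted but under the 120 N wrist limit. I eased off to a light pull for the turning.
- **Click:** the grip locked against turning at about 25–34°. The button showed up in the top view at the hole's position. The lever was still at about 0.2 rad.

**Final checks, after release:**
- **Lever:** a fit to the camera depth gave about 0.62 rad, which is at the stop. The arm's own position agreed, reading 0.62–0.63 rad when it met the stop.
- **Handle:** its tip is about 310 mm from the pivot, which matches full extension.
- **Button:** still visible as a bright spot in the top view.
- **Contact:** wrist force was near zero with the gripper open and about 18 cm above the grip.
- **Bystanders:**
  - Carton, bottle, jug and bowl areas look unchanged between the first and last top images.
  - The cup's area changed slightly more (6.6 grey levels against about 2). I took that as the arm's shadow, since the cup looks in place in both views.
  - The spoon I checked only by eye in the side view.

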